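# Change over the bench fume-extraction nozzle

## Robot

A 6-joint arm with a two-finger parallel gripper is mounted at the origin on the work surface. World frame = base frame: x ahead of the robot, y to its left, z up, the work surface at z = 0. Lengths are in m, angles in rad, forces in N, time in s.
With the tool pointing down it reaches from about 0.425 to 0.95 m from the base axis. Payload 14.7 kg.
Tool frame: the origin (TCP) lies at the very end of the fingers, on their centre line; the grasp point (between the pads) lies 19 mm behind it; z points along the fingers, y is the line along which they close (so a half turn about z gives the same grasp; the last joint's range is limited). The gripper opens to 85 mm and grips with 20 to 120 N. Pads are 22 mm wide; open, the fingers measure 114 mm over their backs; the gripper's body (76 mm by 85 mm) begins 54 mm behind the grasp point. The pads swing forward as they close: fully open they stand 13 mm farther back than shut.
Start: joints at [1.199, 0.48, 1.596, -0, 1.065, -0.047], TCP at [0.207, 0.616, 0.231] pointing down, gripper open.
Joint ranges: [-2.75, 2.75], [-0.82, 2.05], [0.23, 2.67], [-1.56, 4.7], [0.09, 2.69], [-2.92, 2.92]. Speed limits (rad/s): [1.89, 1.89, 2.39, 3.01, 3.01, 3.01].

## Interface

Orientations are given as a unit quaternion [x, y, z, w].
In Python, from bench import ctrl, imaging, order gives the robot as it stands.
- The arm moves only by the shell command python3 -m pendant 'ROWS' [OPENING] [FORCE]. ROWS is JSON, a list of rows, each a list of 6 numbers: the shift along the tool's x, y, z normalised to -1 to 1, where 1 is 0.4 m, then the turn, a rotation vector about the tool's x, y, z normalised to -1 to 1, where 1 is 30 degrees. In form: [[dx, dy, dz, rx, ry, rz], ...]. A call has 1 to 5 rows; each row shifts and turns the commanded pose from where the row before left it, along the tool's axes as they then stand; what a row does not reach is not made up. A row lasts 1/10 s, in which the tool goes at most 50 mm and 8.59 degrees, less where a joint would pass 70% of its speed; a pose out of reach is approached as far as the arm can. A call with a number of a shift or a turn outside -1 to 1 is refused whole. A call with a gripper value outside its range is refused whole. OPENING is the opening, from 0 (shut) to 1 (fully open), set as the call begins (- or left out, the last holds). The fingers move at their own pace and stop on an object; FORCE is the grip in N (left out, the last holds). Time passes only in rows, so rows that do not move let the fingers close. It gives the time, the measured TCP pose, the force, the opening and the grip force at its end, in the units of the state.
- ctrl.get_obs(): the state, without advancing time (a new reading comes with each control period).
- imaging.snapshot(name): name is "scene" or "top" or "wrist"; returns the picture (420x560x3 uint8, red, green, blue); there is no depth.
- imaging.camera_info(name): a dict with "intrinsics" (3x3 intrinsics, pixels), "D" ([k1, k2, p1, p2, k3] as OpenCV has them; the pictures are not rectified), "world_from_camera" (4x4, takes a point from camera to world coordinates); the wrist camera has in their place "mount" (4x4, takes a point from camera to tool coordinates, whose origin is the TCP and whose axes are the flange's). Camera axes: x right, y down, z forward; pixel columns grow to the right and rows downward; lengths in m; the calibration is good to about 2 mm. A picture is of the moment at which its call begins: read the wrist's pose just before it. camera_info takes no time and is no camera call.
- order.finish_job(): hands the job in; it is judged then, once.
The state is a dict: "clock": time; "joint_positions": joint angles; "qd": joint speeds; "joint_torque": joint torques, N m; "ee_pos": TCP position; "ee_rot": TCP orientation; "contact_force": force on the tool from outside, world axes, zero at the start; "ft_torque": the same for the moment, N m; "gripper_width": finger opening in m; "grip_force": force on a finger pad.
Only numpy, scipy, OpenCV 4.12 (cv2) and the standard library are available. Lean on these libraries where they do the work, as an engineer would, in place of code of your own. Each camera call takes 0.05 s, during which the arm holds its last target. There are 200 camera calls.

## Task

Switch off the bench fume extractor by sliding its fader fully to the off end of the track (the right-hand end seen from the robot), and leave it off while you lift the dust cap off the spigot into the steel tray and then fit the flat slot nozzle fully down onto the spigot. Then slide the fader up until the line on its grip meets the small black pointer beside the track, and let go. Leave the pointer, the bell-mouthed nozzle, the tin can and the screwdriver where they are.

Things in the scene. Friction and masses are not known exactly. Their poses are not given: they have to be found in the camera images.
- fader (a joint): fan fader on the top of the grey extraction console, in m along the console's +y axis: 0 = fan off, at the end stop at the right-hand (-y) end of its track; 0.110 = full, at the other end. It slides with about 2 N of friction and stays where it is left
- fader_grip (a point): point on the middle line of the fader grip, 27 mm above the console top. The grip is a black upright block 36 mm (x, across the track) by 24 mm (y, along the track); its underside is 25 mm below and its top 19 mm above this point; a white line across the top marks its middle. The track (plate 160 mm long) is near the console front, 110 mm in front (-x) of the spigot axis
- console: fixed grey box 200 (x) by 220 (y) by 50 mm high, origin at the centre of its underside; it may stand turned by up to 0.4 rad; its x points away from the robot, y to the left. On top: fader track in front, spigot behind (its axis 55 mm in +x and 50 mm in -y of the centre). The fader at 0.005 m is level in y with the spigot. A short duct leaves its far side
- pointer (a point): tip of the small black set-pointer on the console top, just beyond (+x of) the fader track, 27 mm from the fader's centre line, 4 mm above the console top. The pointer is 16 mm wide, 42 mm long, 12 mm high, and points in -x at the track. It stays put where it was set; axes are the console's. The fader is set when its grip's middle has the same y as this tip
- spigot (a point): centre of the foot of the upright aluminium suction spigot on the far right part of the console top: on the face of its steel flange (64 mm wide, 4 mm thick), 54 mm above the bench. The spigot is 36 mm in diameter and rises 40 mm above this point, its last 8 mm tapering to 28 mm. z up; x and y are the axes of the console
- cap (a point): black dust cap that starts loosely on the spigot, 64 mm high; this point is its centre, half-way up. A cup 46 mm wide (open below, inside 40 mm wide and 25 mm deep) closed by a disc whose top is 2 mm below this point; on it a round knob 26 mm in diameter, 34 mm high, its top 32 mm above this point. About 60 g. On the spigot its lower rim is 15 mm above the flange
- tray_in (a point): centre of the inner floor of the fixed open steel tray, 160 by 160 mm outside, 30 mm high, 4 mm walls and floor, to the left of the console. It may stand turned; z up
- nozzle (a point): flat slot nozzle, grey plastic, upright and loose on the bench, 130 mm high; its centre, half-way up. Below: round sleeve 46 mm outside, 40 mm inside, open 56 mm deep from its lower end (65 mm below this point). Above: flat blade 26 mm thick (own x), 72 mm wide (own y), 5 to 65 mm above this point. About 120 g. Fully home on the spigot, its lower end is on the flange
- bell (a point): the other nozzle, a bystander: grey plastic, 120 mm high, a sleeve 46 mm in diameter that widens to a round bell mouth 80 mm wide at the top; its centre half-way up. Loose, upright; may stand on either of the two nozzle places to the right of the console
- can (a point): bystander: tin can 66 mm in diameter and 90 mm high, its centre half-way up, beyond and to the right of the console
- driver_grip (a point): bystander: screwdriver lying on the bench on the far left; centre of its handle

How it is judged:
By the outcome, as a careful person would: the job done as asked, in the order asked, and still so for the second after the job is handed in, with the robot touching nothing.
It also fails if it takes over 72 s, if anything falls off the work surface, if the arm or the gripper's body presses on something with over 40 N, if the wrist force passes 120 N, or if a joint passes its speed limit or range.

## Working session

There is one attempt and no reset: what is moved stays moved. The work goes in short steps, Python scripts to look and compute and a shell command to move; the robot and the scene stay as the last step left them, time stands still between calls to the robot, and variables do not carry over. Pictures are saved under pics/ and viewed, at most 10 in all, crops included, and the job is handed in when it is done.

```bash
ls; mkdir -p pics
python3 - <<'E'
from bench import ctrl, imaging
import cv2,numpy as np
o=ctrl.get_obs();print({k:np.round(v,3).tolist() for k,v in o.items()})
for n in ("scene","top"):
    im=imaging.snapshot(n);cv2.imwrite(f"pics/{n}0.png",im[:,:,::-1])
for n in ("scene","top","wrist"):
    print(n,{k:np.round(v,4).tolist() for k,v in imaging.camera_info(n).items()})
E
```

```text
pics
{'clock': 0.0, 'joint_positions': [1.199, 0.481, 1.597, -0.0, 1.065, -0.047], 'qd': [-0.0, 0.0, -0.002, 0.002, -0.001, 0.002], 'joint_torque': [-0.0, -95.064, -43.018, 0.0, 0.013, 0.0], 'ee_pos': [0.207, 0.616, 0.231], 'ee_rot': [0.162, 0.987, -0.001, -0.0], 'contact_force': [-0.33, -1.367, -0.474], 'ft_torque': [0.026, 0.014, 0.013], 'grip_force': 0.0, 'gripper_width': 0.085}
scene {'intrinsics': [[391.4335, 0.0, 284.0526], [0.0, 391.4335, 211.2244], [0.0, 0.0, 1.0]], 'D': [0.007, 0.0, 0.0, 0.0, 0.0], 'world_from_camera': [[0.8318, 0.3572, -0.4249, 0.9952], [0.5551, -0.5467, 0.627, -0.5998], [-0.0083, -0.7573, -0.653, 0.7164], [0.0, 0.0, 0.0, 1.0]]}
top {'intrinsics': [[465.5586, 0.0, 284.5864], [0.0, 465.5586, 205.6751], [0.0, 0.0, 1.0]], 'D': [0.0126, 0.0, 0.0, 0.0, 0.0], 'world_from_camera': [[0.0101, -0.9975, 0.0696, 0.484], [-0.9999, -0.0107, -0.008, 0.0058], [0.0087, -0.0696, -0.9975, 1.4048], [0.0, 0.0, 0.0, 1.0]]}
wrist {'intrinsics': [[352.2016, 0.0, 279.6384], [0.0, 352.2016, 215.5506], [0.0, 0.0, 1.0]], 'D': [-0.0709, 0.0, 0.0, 0.0, 0.0], 'mount': [[0.0002, -0.956, -0.2935, 0.074], [1.0, 0.0002, 0.0002, 0.0], [-0.0001, -0.2935, 0.956, -0.1418], [0.0, 0.0, 0.0, 1.0]]}
```

View pics/top0.png

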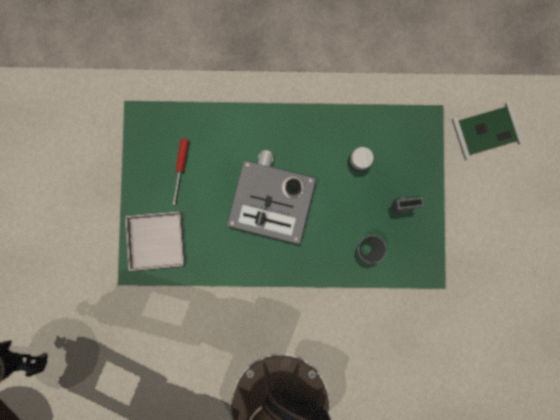

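View pics/scene0.png

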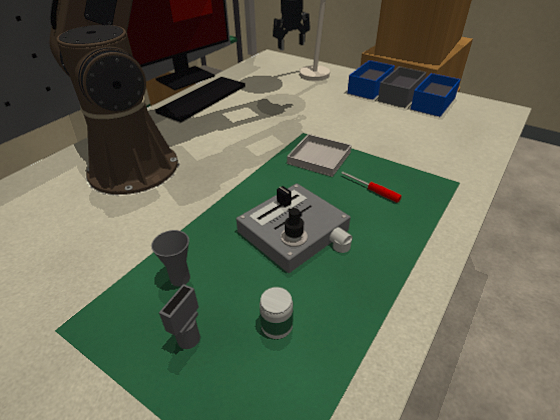

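The top view shows the console centred near (272,203), fader (262,218), pointer (268,201), cap (293,187), slot nozzle (410,203), bell (372,249), can (362,158), tray (155,241). The scene view agrees: slot nozzle at (180,318), bell at (172,258).

```bash
cat > h.py <<'E'
import numpy as np,cv2
from scipy.spatial.transform import Rotation as Ro
from bench import ctrl,imaging
def cam(n,o=None):
    c=imaging.camera_info(n)
    if n!="wrist": T=np.array(c["world_from_camera"])
    else:
        o=o or ctrl.get_obs();B=np.eye(4);B[:3,:3]=Ro.from_quat(o["ee_rot"]).as_matrix();B[:3,3]=o["ee_pos"];T=B@np.array(c["mount"])
    return np.array(c["intrinsics"]),np.array(c["D"]),T
def rays(C,px):
    K,D,T=C;u=cv2.undistortPoints(np.array(px,float).reshape(-1,1,2),K,D)[:,0]
    return T[:3,3],np.c_[u,np.ones(len(u))]@T[:3,:3].T
def plane(C,px,z):
    p,d=rays(C,px);return p+d*((z-p[2])/d[:,2])[:,None]
def tri(obs):  # [(C,px),...] -> point, residual
    A=np.zeros((3,3));b=np.zeros(3);L=[]
    for C,px in obs:
        p,d=rays(C,[px]);d=d[0]/np.linalg.norm(d[0]);M=np.eye(3)-np.outer(d,d);A+=M;b+=M@p;L.append((p,M))
    x=np.linalg.solve(A,b);return x,max(np.linalg.norm(M@(x-p)) for p,M in L)
def yaw(o=None):  # world angle of tool y, deg
    R=Ro.from_quat((o or ctrl.get_obs())["ee_rot"]).as_matrix();return np.degrees(np.arctan2(R[1,1],R[0,1]))
def go(xyz,yd=None):
    """print units of shift (old tool axes) and turn about tool z to reach TCP xyz, tool y at yd deg (mod 180), pointing down"""
    o=ctrl.get_obs();R=Ro.from_quat(o["ee_rot"]);d=R.inv().apply(np.array(xyz)-o["ee_pos"])/0.4
    y=yaw(o);yd=y if yd is None else y+(yd-y+90)%180-90
    a=np.radians(yd);Rd=np.array([[np.sin(a),np.cos(a),0],[-np.cos(a),np.sin(a),0],[0,0,-1]])
    Rd[:,0]=np.cross(Rd[:,1],Rd[:,2])
    r=(R.inv()*Ro.from_matrix(Rd)).as_rotvec(degrees=True)/30
    d2=Rd.T@(np.array(xyz)-o["ee_pos"])/0.4
    print("go shift",d.round(4),"shift in final axes",d2.round(4),"turn",r.round(4),"yaw",round(y,2),"t",o["clock"])
def pic(name,f,o=None):
    im=imaging.snapshot(name);cv2.imwrite("pics/"+f,im[:,:,::-1]);return im
E
python3 - <<'E'
from h import *
T=cam("top");S=cam("scene")
c=plane(T,[(248,163),(315,179),(299,243),(229,226)],.05);print("console",c.round(3).tolist(),c.mean(0).round(3))
e=c[0]-c[3];print("xang",np.degrees(np.arctan2(e[1],e[0])),np.linalg.norm(e),np.linalg.norm(c[0]-c[1]))
for n,a,b in [("fader top",(261,217),(285,193)),("cap top",(293,185),(293,213)),("noz top",(410,202),(180,297)),("belltop",(371,249),(170,240)),("can top",(362,157),(277,300))]:
    p,r=tri([(T,a),(S,b)]);print(n,p.round(3),round(r,4))
print("tray",plane(T,[(127,213),(182,212),(185,267),(129,270)],.03).round(3).tolist())
go([.5,0,.3],-16+90)
E
```

```text
console [[0.703, 0.104, 0.05], [0.658, -0.093, 0.05], [0.471, -0.048, 0.05], [0.518, 0.156, 0.05]] [0.587 0.029 0.05 ]
xang -15.76055299800907 0.1924826685705959 0.20200674267240695
fader top [0.546 0.063 0.088] 0.003
cap top [ 0.631 -0.027  0.126] 0.0004
noz top [ 0.589 -0.346  0.135] 0.0031
belltop [ 0.457 -0.243  0.123] 0.0001
can top [ 0.72  -0.224  0.086] 0.0017
tray [[0.553, 0.458, 0.03], [0.558, 0.297, 0.03], [0.397, 0.284, 0.03], [0.387, 0.447, 0.03]]
go shift [-1.1847 -1.2254 -0.1719] shift in final axes [-1.1277 -1.2779 -0.1731] turn [-0.002  -0.0001 -0.0869] yaw 71.39 t 0.1
```

```bash
R='x'; python3 -m pendant '[[-0.08,-0.091,-0.0125,0,0,-0.17],[-0.08,-0.091,-0.0125,0,0,0],[-0.08,-0.091,-0.0125,0,0,0],[-0.08,-0.091,-0.0125,0,0,0],[-0.08,-0.091,-0.0125,0,0,0]]'
python3 -m pendant '[[-0.08,-0.091,-0.0125,0,0,0],[-0.08,-0.091,-0.0125,0,0,0],[-0.08,-0.091,-0.0125,0,0,0],[-0.08,-0.091,-0.0125,0,0,0],[-0.08,-0.091,-0.0125,0,0,0]]'
python3 -m pendant '[[-0.08,-0.091,-0.0125,0,0,0],[-0.08,-0.091,-0.0125,0,0,0],[-0.08,-0.091,-0.0125,0,0,0],[-0.04,-0.04,0,0,0,0],[0,0,0,0,0,0]]'
python3 - <<'E'
from h import *
o=ctrl.get_obs();print(o["ee_pos"],yaw(o));pic("wrist","w1.png")
E
```

```text
clock: 0.6
ee_pos: [0.3169, 0.398, 0.2563]
ee_rot: [0.117, 0.993, -0.0, -0.0]
contact_force: [0.9, 1.1, 0.5]
gripper_width: 0.0854
grip_force: 0.0
clock: 1.1
ee_pos: [0.43, 0.1836, 0.2815]
ee_rot: [0.118, 0.993, 0.0, 0.0]
contact_force: [0.6, 1.2, 0.7]
gripper_width: 0.0854
grip_force: 0.0
clock: 1.6
ee_pos: [0.5106, 0.0349, 0.2961]
ee_rot: [0.119, 0.993, -0.0, 0.0]
contact_force: [-0.2, -0.6, -0.1]
gripper_width: 0.0851
grip_force: 0.0
[0.51059781 0.0348879  0.29610632] 76.30355007426989
```

View pics/w1.png

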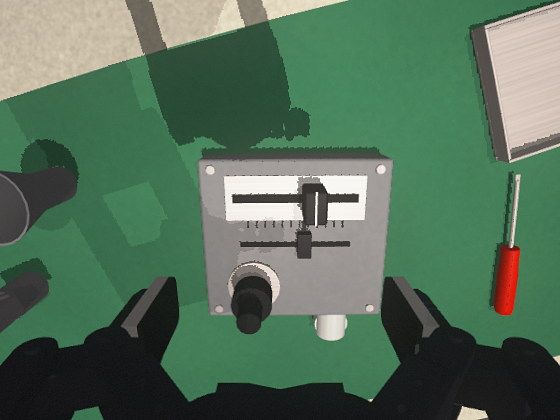

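The wrist view shows the console's screws at (210,170), (381,169), (220,309), (369,308). The fader grip top is near (316,190) with its white line, the pointer block at (304,243) with its tip near (304,231), and the cap knob top at (249,322).

Run:
```python
from h import *
W=cam("wrist");T=cam("top");S=cam("scene")
s=plane(W,[(210,170),(381,169),(220,309),(369,308)],.05);print("screws",s.round(4).tolist(),s.mean(0).round(4))
e=s[1]-s[0]+s[3]-s[2];y=e/np.linalg.norm(e);ya=np.degrees(np.arctan2(y[1],y[0]));x=np.array([y[1],-y[0],0]);print("y angle",ya)
c=s.mean(0);sp=c+.055*x-.05*y;print("spigot",sp.round(4))
f0=sp-.11*x-.005*y;print("fader0 point",f0.round(4))
print("cap top plane",plane(W,[(249,322)],.133),"flange",plane(W,[(252,284)],.054))
print("cap tri",tri([(W,(249,322)),(T,(293,185)),(S,(293,211))]))
f=plane(W,[(316,190)],.096)[0];print("fader",f.round(4),"q",(f-f0)@y,"xerr",(f-f0)@x)
print("fader tri",tri([(W,(316,190)),(S,(285,193)),(T,(261,217))]))
p=plane(W,[(304,231)],.054)[0];print("ptr",p.round(4),"q",(p-f0)@y,"xoff",(p-f0)@x)
go([*f[:2],.085],ya)
im=cv2.imread("pics/w1.png");cv2.imwrite("pics/w1c.png",cv2.resize(im[150:345,190:400],None,fx=3,fy=3,interpolation=cv2.INTER_CUBIC))
```

```text
screws [[0.4835, -0.0371, 0.05], [0.5272, 0.1483, 0.05], [0.6555, -0.0767, 0.05], [0.6988, 0.1067, 0.05]] [0.5912 0.0353 0.05  ]
y angle 76.7137370534557
spigot [ 0.6333 -0.026   0.05  ]
fader0 point [ 0.5251 -0.0056  0.05  ]
cap top plane [[ 0.63003594 -0.02466774  0.133     ]] flange [[ 0.6287108  -0.02723569  0.054     ]]
cap tri (array([ 0.63082291, -0.02603133,  0.13105748]), np.float64(0.0011484754450670413))
fader [0.5222 0.0704 0.096 ] q 0.07330591083874885 xerr -0.020203203081189093
fader tri (array([0.53768897, 0.06933017, 0.07686683]), np.float64(0.010613562693623192))
ptr [0.5768 0.0489 0.054 ] q 0.06494734122688049 xoff 0.03785889657026272
go shift [-0.0109  0.0904  0.5273] shift in final axes [-0.0112  0.0903  0.5274] turn [-0.0003 -0.0011 -0.0126] yaw 76.34 t 1.65
```

View pics/w1c.png

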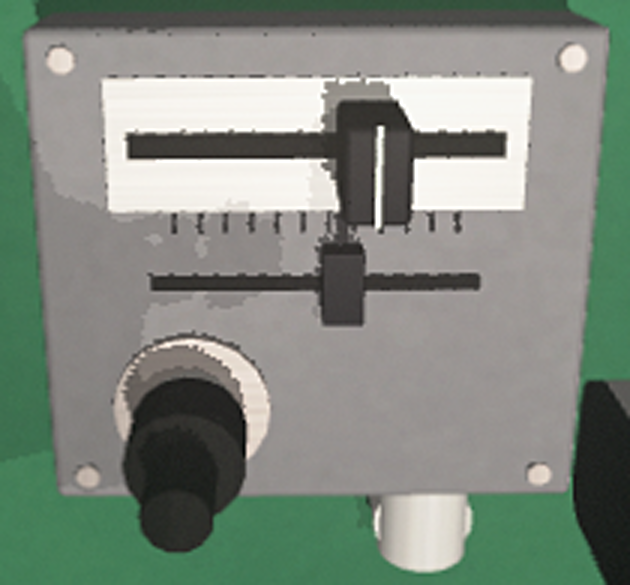

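The pointer has a narrow nose ending near wrist pixel (304.7,223). The grip's white line runs from (316.7,192) to (316,226), so its top centre is near (316.3,209).

```bash
cat >> h.py <<'E'
YA=np.radians(76.7);Y=np.array([np.cos(YA),np.sin(YA),0]);X=np.array([Y[1],-Y[0],0])
SP=np.array([.6315,-.026,.054]);F0=SP-.11*X-.005*Y
E
python3 - <<'E'
from h import *
o=ctrl.get_obs();W=cam("wrist",o)
f=plane(W,[(316.3,209)],.096)[0];print("fader",f,(f-F0)@Y,(f-F0)@X)
p=plane(W,[(304.7,223)],.054)[0];print("ptr",p,(p-F0)@Y,(p-F0)@X)
q=plane(W,[(304.3,240)],.062)[0];print("ptr body",q,(q-F0)@Y,(q-F0)@X)
print("f tri",tri([(W,(316.3,209)),(cam("scene"),(285,191)),(cam("top"),(262,217))]))
go([*f[:2],.066],76.7)
E
```

```text
fader [0.54154763 0.06662929 0.096     ] 0.07445134849692996 0.0011509098824497134
ptr [0.56751696 0.05180995 0.054     ] 0.06600371915348298 0.029832897261273167
ptr body [0.58465489 0.04700944 0.062     ] 0.0652745427351005 0.04761552165924904
f tri (array([0.5442807 , 0.06398523, 0.09268708]), np.float64(0.005533349442206839))
go shift [-0.0601  0.0927  0.5748] shift in final axes [-0.0603  0.0922  0.5749] turn [-0.0003 -0.0011 -0.0121] yaw 76.34 t 1.65
```

```bash
python3 -m pendant '[[-0.03,0.046,0.09,0,0,-0.012],[-0.03,0.046,0.1,0,0,0],[0,0,0.1,0,0,0],[0,0,0.1,0,0,0],[0,0,0.1,0,0,0]]' 1 30 | head -2
python3 -m pendant '[[0,0,0.05,0,0,0],[0,0,0.035,0,0,0],[0,0,0,0,0,0]]'
python3 -m pendant '[[0,0,0,0,0,0],[0,0,0,0,0,0],[0,0,0,0,0,0],[0,0,0,0,0,0],[0,0,0,0,0,0]]' 0 30
python3 - <<'E'
from h import *
o=ctrl.get_obs();print("q",(np.array(o["ee_pos"])-F0)@Y,(np.array(o["ee_pos"])-F0)@X)
E
```

```text
clock: 2.15
ee_pos: [0.5403, 0.0691, 0.0988]
clock: 2.45
ee_pos: [0.5391, 0.0688, 0.0645]
ee_rot: [0.114, 0.993, -0.0, -0.002]
contact_force: [-0.2, 0.2, 0.7]
gripper_width: 0.0854
grip_force: 0.0
clock: 2.95
ee_pos: [0.5415, 0.0679, 0.0671]
ee_rot: [0.115, 0.993, 0.0, 0.001]
contact_force: [-1.0, -0.2, 8.9]
gripper_width: 0.0234
grip_force: 34.5
q 0.075638293211508 0.0008147671408938944
```

```bash
python3 -m pendant '[[0,-0.03,-0.01,0,0,0],[0,-0.03,0,0,0,0],[0,-0.03,0,0,0,0],[0,-0.03,0,0,0,0],[0,-0.03,0,0,0,0]]' 
python3 -m pendant '[[0,-0.02,0,0,0,0],[0,-0.01,0,0,0,0],[0,0,0,0,0,0]]'
python3 - <<'E'
from h import *
o=ctrl.get_obs();print("q",(np.array(o["ee_pos"])-F0)@Y,(np.array(o["ee_pos"])-F0)@X)
E
```

```text
clock: 3.45
ee_pos: [0.5266, 0.0089, 0.0695]
ee_rot: [0.115, 0.993, -0.0, -0.001]
contact_force: [3.7, 2.4, -27.7]
gripper_width: 0.0234
grip_force: 35.2
clock: 3.75
ee_pos: [0.5238, -0.0031, 0.0695]
ee_rot: [0.115, 0.993, -0.0, -0.001]
contact_force: [4.2, -2.2, -27.8]
gripper_width: 0.0233
grip_force: 35.2
q 0.0025129611021144967 -4.2075433297295436e-05
```

```bash
for i in 1 2 ; do python3 -m pendant '[[0,-0.006,0.003,0,0,0],[0,0,0,0,0,0]]' | grep -E "pos|contact"; done; python3 -m pendant '[[0,-0.005,0,0,0,0],[0,0,0,0,0,0]]'| grep -E "pos|contact"
```

```text
ee_pos: [0.5235, -0.005, 0.0693]
contact_force: [-2.6, -0.2, -3.5]
ee_pos: [0.5231, -0.0069, 0.0691]
contact_force: [-10.0, 2.9, 23.2]
ee_pos: [0.5231, -0.0073, 0.0691]
contact_force: [-6.2, 24.1, 23.2]
```

```bash
python3 -m pendant '[[0,0,0,0,0,0],[0,0,0,0,0,0],[0,0,0,0,0,0],[0,0,0,0,0,0]]' 1 | grep -E "pos|contact|wid"
python3 -m pendant '[[0,0,-0.08,0,0,0],[0,0,-0.1,0,0,0],[0,0,-0.12,0,0,0],[0,0,-0.12,0,0,0],[0,0,-0.1,0,0,0]]' | grep -E "pos|contact|wid"
python3 -m pendant '[[0,0,0,0,0,0],[0,0,0,0,0,0]]' | grep -E "pos|contact|wid"
python3 - <<'E'
from h import *
im=pic("wrist","w2.png")
cv2.imwrite("pics/w2b.png",im[:,:,::-1])
E
```

```text
ee_pos: [0.5233, -0.0091, 0.068]
contact_force: [-0.4, 0.7, -1.0]
gripper_width: 0.0795
ee_pos: [0.5233, -0.009, 0.2786]
contact_force: [1.5, 0.3, -0.9]
gripper_width: 0.0857
ee_pos: [0.5235, -0.009, 0.2767]
contact_force: [0.3, -0.3, 0.0]
gripper_width: 0.0854
```

View pics/w2.png

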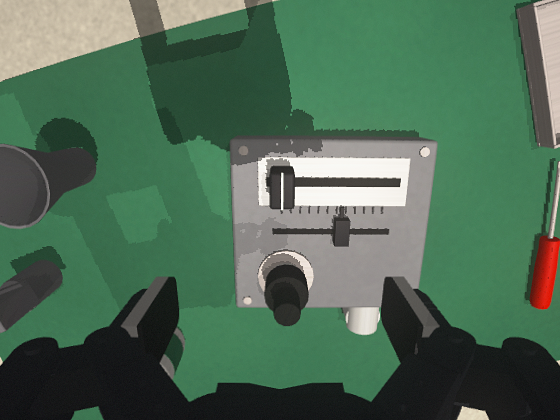

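The fader is now at its stop at the left end of the slot, with its line near (282.5,191). The pointer tip is at about (342,206) and the knob top at (287,315).

Run:
```python
from h import *
o=ctrl.get_obs();W=cam("wrist",o);S=cam("scene");T=cam("top")
f=plane(W,[(282.8,173),(282.5,208)],.096);print("line",[((a-F0)@Y,(a-F0)@X) for a in f])
p=plane(W,[(342,206),(342,236)],.056);print("ptr",[((a-F0)@Y,(a-F0)@X) for a in p])
k=plane(W,[(287,315)],.133)[0];print("knob",k)
print("tri",tri([(W,(287,315)),(S,(293,211)),(T,(293,185))]))
s=plane(W,[(425,152),(248,300),(243,151)],.05);d=s[0]-s[2];print("yang",np.degrees(np.arctan2(d[1],d[0])))
c=s[:2].mean(0);print("spigot",c+.055*X-.05*Y)
go([.631,-.026,.2],76.7)
```

```text
line [(np.float64(-0.0005372049824474637), np.float64(-0.01606789576022726)), (np.float64(-0.0006440522796921431), np.float64(0.01744723028024389))]
ptr [(np.float64(0.06319540259588428), np.float64(0.026372264483266482)), (np.float64(0.06507629707665917), np.float64(0.06045650710826938))]
knob [ 0.63157347 -0.02730278  0.133     ]
tri (array([ 0.63116116, -0.02711121,  0.1324307 ]), np.float64(0.0010869237863579447))
yang 76.78130268001335
spigot [ 0.63261172 -0.02704804  0.05      ]
go shift [-0.2731  0.02    0.1887] shift in final axes [-0.273   0.0207  0.1888] turn [-0.0002 -0.0006  0.0048] yaw 76.84 t 5.5
```

```bash
python3 -m pendant '[[-0.09,0.006,0.03,0,0,0],[-0.09,0.006,0.03,0,0,0],[-0.0935,0.006,0.05,0,0,0],[0,0,0.08,0,0,0],[0,0,0.08,0,0,0]]' | grep -E "pos|contact|wid"
python3 -m pendant '[[0,0,0.08,0,0,0],[0,0,0.06,0,0,0],[0,0,0.015,0,0,0],[0,0,0,0,0,0]]' | grep -E "pos|contact|wid"
python3 -m pendant '[[0,0,0,0,0,0],[0,0,0,0,0,0],[0,0,0,0,0,0],[0,0,0,0,0,0],[0,0,0,0,0,0]]' 0 40| grep -E "pos|contact|wid|grip"
```

```text
ee_pos: [0.6311, -0.027, 0.1646]
contact_force: [0.8, 0.7, -0.0]
gripper_width: 0.0855
ee_pos: [0.6301, -0.0267, 0.1041]
contact_force: [0.3, -0.2, 0.0]
gripper_width: 0.0852
ee_pos: [0.6317, -0.0268, 0.1068]
contact_force: [-1.9, -0.5, 6.7]
gripper_width: 0.025
grip_force: 38.9
```

```bash
python3 -m pendant '[[0,0,-0.02,0,0,0],[0,0,-0.06,0,0,0],[0,0,-0.1,0,0,0],[0,0,-0.1,0,0,0],[0,0,-0.07,0,0,0]]' | grep -E "pos|contact|wid|grip"
python3 - <<'E'
from h import *
pic("wrist","w3.png");go([.474,.372,.15],76.7)
E
```

```text
ee_pos: [0.6319, -0.0268, 0.2493]
contact_force: [0.3, 0.5, -0.3]
gripper_width: 0.0252
grip_force: 39.3
go shift [0.6176 0.8801 0.2547] shift in final axes [0.6179 0.8788 0.2586] turn [0.002  0.0147 0.0051] yaw 76.85 t 7.45
```

View pics/w3.png

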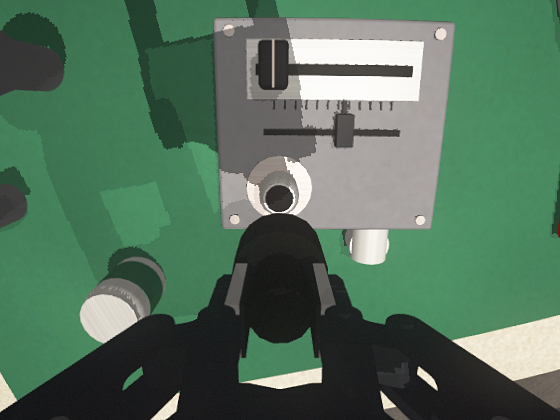

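The cap hangs in the fingers and the spigot is bare, its bore near (280,198).

```bash
python3 -c "
from h import *
W=cam('wrist');print(plane(W,[(280,198)],.094),plane(W,[(279.5,190)],.054))"
python3 -m pendant '[[0.062,0.088,0,0,0,0],[0.062,0.088,0,0,0,0],[0.062,0.088,0,0,0,0],[0.062,0.088,0,0,0,0],[0.062,0.088,0,0,0,0]]' | grep -E "pos"
python3 -m pendant '[[0.062,0.088,0,0,0,0],[0.062,0.088,0.02,0,0,0],[0.062,0.088,0.06,0,0,0],[0.062,0.088,0.06,0,0,0],[0.062,0.088,0.06,0,0,0]]' | grep -E "pos"
python3 - <<'E'
from h import *
im=pic("wrist","w4.png");go([.474,.372,.043],76.7)
im=pic("top","t4.png")
E
```

```text
[[ 0.637251   -0.02726643  0.094     ]] [[ 0.63936379 -0.02818179  0.054     ]]
ee_pos: [0.5497, 0.1742, 0.2464]
ee_pos: [0.4692, 0.374, 0.1657]
go shift [-0.025  -0.0098  0.2972] shift in final axes [-0.0242 -0.0099  0.2973] turn [-0.0013 -0.0057  0.0077] yaw 76.93 t 8.5
```

View pics/w4.png

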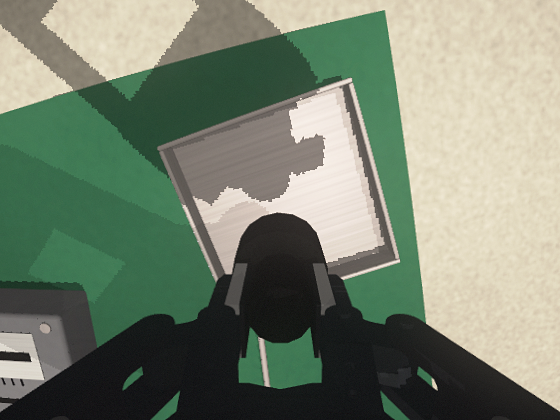

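The tray's rim corners are at (160,148), (350,80) and (398,260); the cap is at (280,280) over the far half.

Run:
```python
from h import *
W=cam("wrist");c=plane(W,[(160,148),(350,80),(398,260)],.03);print(c.round(3).tolist(),(c[0]+c[2])/2)
t=(c[0]+c[2])/2;go([t[0],t[1],.043],76.7)
```

```text
[[0.402, 0.294, 0.03], [0.386, 0.447, 0.03], [0.538, 0.463, 0.03]] [0.4697307  0.37872113 0.03      ]
go shift [-0.0069  0.01    0.3005] shift in final axes [-0.006   0.0095  0.3006] turn [-0.0039 -0.0056  0.0118] yaw 77.05 t 8.55
```

```bash
python3 -m pendant '[[0,0.005,0.1,0,0,0],[0,0,0.1,0,0,0],[0,0,0.07,0,0,0],[0,0,0.02,0,0,0],[0,0,0,0,0,0]]' | grep -E "pos|contact"
python3 -m pendant '[[0,0,0.005,0,0,0],[0,0,0,0,0,0]]' | grep -E "pos|contact"
python3 -m pendant '[[0,0,0,0,0,0],[0,0,0,0,0,0],[0,0,0,0,0,0],[0,0,0,0,0,0],[0,0,0,0,0,0]]' 1 | grep -E "pos|contact|wid"
python3 -m pendant '[[0,0,-0.06,0,0,0],[0,0,-0.1,0,0,0],[0,0,-0.12,0,0,0],[0,0,-0.12,0,0,0],[0,0,-0.12,0,0,0]]' | grep -E "pos|contact|wid"
python3 - <<'E'
from h import *
im=pic("top","t5.png")
# noz: target view position
go([.50,-.30,.30],76.7)
E
```

```text
ee_pos: [0.4702, 0.3739, 0.0495]
contact_force: [0.3, 0.4, -0.6]
ee_pos: [0.4713, 0.3749, 0.0494]
contact_force: [0.4, -0.3, -0.6]
ee_pos: [0.4704, 0.3744, 0.048]
contact_force: [0.1, -0.4, -0.2]
gripper_width: 0.0854
ee_pos: [0.47, 0.3741, 0.2578]
contact_force: [1.1, 0.6, 0.4]
gripper_width: 0.0852
go shift [-0.4512 -1.63   -0.0941] shift in final axes [-0.4551 -1.6294 -0.0852] turn [0.0138 0.0122 0.0052] yaw 76.86 t 10.3
```

```bash
python3 -m pendant '[[-0.0325,-0.1165,-0.01,0,0,0],[-0.0325,-0.1165,-0.01,0,0,0],[-0.0325,-0.1165,-0.01,0,0,0],[-0.0325,-0.1165,-0.01,0,0,0],[-0.0325,-0.1165,-0.01,0,0,0]]' | grep -E "pos"
python3 -m pendant '[[-0.0325,-0.1165,-0.01,0,0,0],[-0.0325,-0.1165,-0.01,0,0,0],[-0.0325,-0.1165,-0.01,0,0,0],[-0.0325,-0.1165,-0.01,0,0,0],[-0.0325,-0.1165,-0.01,0,0,0]]' | grep -E "pos"
python3 -m pendant '[[-0.0325,-0.1165,-0.01,0,0,0],[-0.0325,-0.1165,-0.01,0,0,0],[-0.0325,-0.1165,-0.01,0,0,0],[-0.0325,-0.1165,-0.01,0,0,0],[0,0,0,0,0,0]]' | grep -E "pos"
python3 - <<'E'
from h import *
im=pic("wrist","w6.png");o=ctrl.get_obs();print(o["ee_pos"],yaw(o),o["joint_positions"])
E
```

```text
ee_pos: [0.4803, 0.131, 0.2761]
ee_pos: [0.4906, -0.111, 0.2962]
ee_pos: [0.4992, -0.3077, 0.3119]
[ 0.49888322 -0.30495439  0.31154877] 76.65198865810079 [-6.00374861e-01  3.16662821e-01  1.65000587e+00 -2.33780530e-04
  1.17484246e+00 -1.93811428e+00]
```

View pics/w6.png

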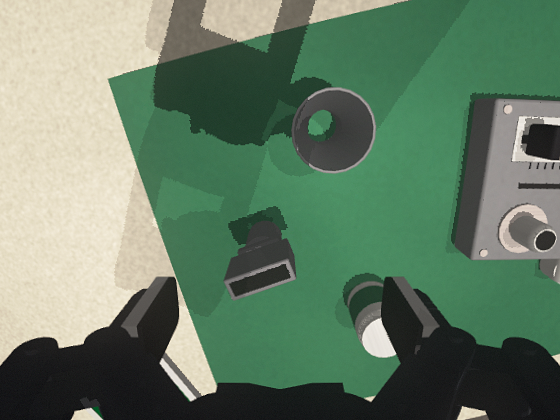

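The slot nozzle's top face has corners (227,280), (295,261), (297,281), (231,299). The bell is at (335,130) and the can at (377,335).

Run:
```python
from h import *
o=ctrl.get_obs();W=cam("wrist",o)
c=plane(W,[(227,280),(295,261),(297,281),(231,299)],.13);m=c.mean(0);w=c[1]-c[0]+c[2]-c[3]
print(m,np.linalg.norm(w)/2,np.linalg.norm(c[3]-c[0]));wa=np.degrees(np.arctan2(w[1],w[0]));print("wide ang",wa,"thin",wa-90)
print(tri([(W,(262.5,280)),(cam("top"),(410,202)),(cam("scene"),(180,297))]))
print("spigot",plane(W,[(545,239)],.094))
go([m[0],m[1],.24],wa-90)
```

```text
[ 0.5868656  -0.34417247  0.13      ] 0.07197871437263972 0.02227156989354685
wide ang 93.7615176122325 thin 3.7615176122324954
(array([ 0.58710081, -0.34472021,  0.13206934]), np.float64(0.003885677524784611))
spigot [[ 0.63132561 -0.02512425  0.094     ]]
go shift [-0.2366 -0.0446  0.1789] shift in final axes [-0.1123  0.213   0.1789] turn [-4.0000e-04  3.0000e-04  2.4297e+00] yaw 76.65 t 11.85
```

```bash
python3 -m pendant '[[0,0,0,0,0,0.27],[0,0,0,0,0,0.27],[0,0,0,0,0,0.27],[0,0,0,0,0,0.27],[0,0,0,0,0,0.27]]' | grep -E "pos"
python3 -m pendant '[[0,0,0,0,0,0.27],[0,0,0,0,0,0.27],[0,0,0,0,0,0.27],[0,0,0,0,0,0.27],[0,0,0,0,0,0]]' | grep -E "pos"
python3 -m pendant '[[-0.04,0.07,0.04,0,0,0],[-0.04,0.07,0.04,0,0,0],[-0.0323,0.073,0.04,0,0,0],[0,0,0.05,0,0,0],[0,0,0,0,0,0]]' | grep -E "pos"
python3 - <<'E'
from h import *
im=pic("wrist","w7.png");go([.587,-.3445,.089],3.8)
E
```

```text
ee_pos: [0.4991, -0.3009, 0.3118]
ee_pos: [0.4992, -0.3011, 0.3118]
ee_pos: [0.5864, -0.3396, 0.2406]
go shift [-0.0122  0.0014  0.3837] shift in final axes [-0.0113  0.0005  0.3838] turn [-0.0053 -0.0041  0.0127] yaw 4.18 t 13.4
```

View pics/w7.png

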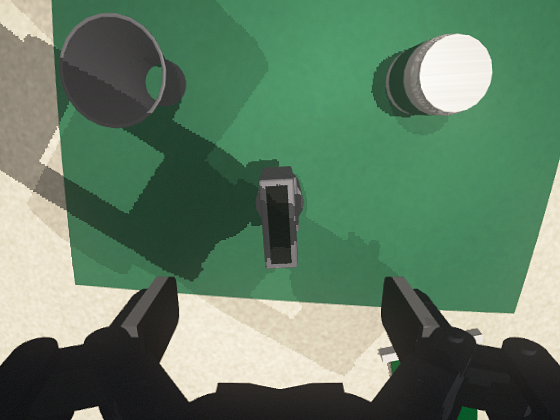

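Seen from close by, the nozzle's top face runs from (260,180)–(298,179) to (264,268)–(299,267), squarely between the fingers.

Run:
```python
from h import *
o=ctrl.get_obs();W=cam("wrist",o)
c=plane(W,[(260,180),(298,179),(299,267),(264,268)],.13);m=c.mean(0);w=c[0]+c[1]-c[2]-c[3]
print(m,np.linalg.norm(w)/2);wa=np.degrees(np.arctan2(w[1],w[0]));print(wa)
go([m[0],m[1],.089],wa-90)
```

```text
[ 0.58835736 -0.3508146   0.13      ] 0.0706688186917155
95.76951675475387
go shift [-0.0282  0.0037  0.3837] shift in final axes [-0.0274  0.0019  0.3838] turn [-0.0052 -0.0042 -0.053 ] yaw 4.18 t 13.4
```

```bash
python3 -m pendant '[[-0.024,0.002,0.05,0,0,-0.05],[0,0,0.1,0,0,0],[0,0,0.1,0,0,0],[0,0,0.1,0,0,0],[0,0,0.03,0,0,0]]' | grep -E "pos|contact"
python3 -m pendant '[[0,0,0,0,0,0]]' | grep -E "pos|contact"
python3 -m pendant '[[0,0,0,0,0,0],[0,0,0,0,0,0],[0,0,0,0,0,0],[0,0,0,0,0,0],[0,0,0,0,0,0]]' 0 50| grep -E "pos|contact|wid|grip"
python3 -m pendant '[[0,0,-0.02,0,0,0],[0,0,-0.06,0,0,0],[0,0,-0.1,0,0,0],[0,0,-0.12,0,0,0],[0,0,-0.12,0,0,0]]' | grep -E "pos|contact|wid|grip"
python3 - <<'E'
from h import *
im=pic("wrist","w8.png");pic("scene","s8.png");go([.60,-.026,.25],5)
E
```

```text
ee_pos: [0.5869, -0.3494, 0.0896]
contact_force: [-0.7, 1.8, 0.2]
ee_pos: [0.5881, -0.3502, 0.0917]
contact_force: [0.2, -0.2, 0.8]
ee_pos: [0.5892, -0.3511, 0.0928]
contact_force: [-0.9, -0.3, 6.7]
gripper_width: 0.0251
grip_force: 54.9
ee_pos: [0.5883, -0.3504, 0.2618]
contact_force: [0.9, -0.7, -0.8]
gripper_width: 0.0252
grip_force: 53.8
go shift [0.8107 0.0986 0.04  ] shift in final axes [0.8111 0.0925 0.0446] turn [0.0159 0.0126 0.0152] yaw 5.46 t 15.1
```

```bash
python3 -m pendant '[[0.09,0.0263,0,0,0,0],[0.114,0.0263,0,0,0,0],[0.114,0.0263,0,0,0,0],[0.114,0.0263,0,0,0,0],[0.114,0.0263,0,0,0,0]]' | grep -E "pos"
python3 -m pendant '[[0.114,0.0263,0,0,0,0],[0.1,0.0263,0,0,0,0],[0.037,0,0.07,0,0,0],[0,0,0.05,0,0,0],[0,0,0,0,0,0]]' | grep -E "pos"
python3 - <<'E'
from h import *
o=ctrl.get_obs();a=pic("wrist","w9.png");b=pic("scene","s9.png")
cv2.imwrite("pics/m9.png",np.hstack([cv2.resize(a[120:420,160:400],(400,500)),cv2.resize(b[120:280,230:358],(400,500),interpolation=cv2.INTER_CUBIC)])[:,:,::-1])
go([.6315,-.026,.21],5.5)
S=cam("scene");K,D,Tm=S
def proj(p): 
    V=np.linalg.inv(Tm);return cv2.projectPoints(np.array(p,float).reshape(-1,1,3),cv2.Rodrigues(V[:3,:3])[0],V[:3,3],K,D)[0][:,0]
print(proj([[.6315,-.026,.094],[.6315,-.026,.121],[*o["ee_pos"][:2],.121],[.6315,-.026,.251]]).round(1).tolist())
E
```

```text
ee_pos: [0.6201, -0.1266, 0.26]
ee_pos: [0.6299, -0.0255, 0.2094]
go shift [ 0.0016 -0.0004  0.0055] shift in final axes [ 0.0016 -0.0004  0.0055] turn [-0.001   0.     -0.0018] yaw 5.45 t 16.2
[[293.1, 223.0], [293.1, 214.4], [292.7, 214.0], [293.6, 167.6]]
```

View pics/m9.png

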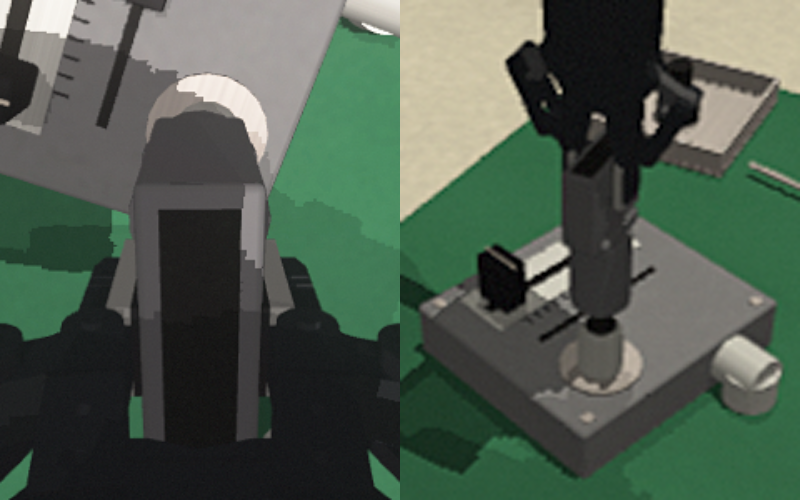

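In the scene crop the sleeve's axis is about 0.6 px left of the spigot's; in the wrist crop the flange centre is about 4 px right of the tool's centre line. So I'll shift about 2.5 mm in +x and lower carefully.

```bash
python3 -m pendant '[[0,0.006,0.02,0,0,0],[0,0,0.03,0,0,0],[0,0,0.02,0,0,0],[0,0,0.01,0,0,0],[0,0,0,0,0,0]]' | grep -E "pos|contact"
python3 -m pendant '[[0,0,0.01,0,0,0],[0,0,0.01,0,0,0],[0,0,0,0,0,0]]' | grep -E "pos|contact"
```

```text
ee_pos: [0.6337, -0.0264, 0.179]
contact_force: [0.0, -0.3, -1.0]
ee_pos: [0.6341, -0.0264, 0.1715]
contact_force: [-0.0, -4.7, -3.3]
```

```bash
python3 -m pendant '[[-0.003,0,0.01,0,0,0],[0,0,0.015,0,0,0],[0,0,0,0,0,0]]' | grep -E "pos|contact"
python3 -m pendant '[[0,0,0.015,0,0,0],[0,0,0.01,0,0,0],[0,0,0,0,0,0]]' | grep -E "pos|contact"
```

```text
ee_pos: [0.6337, -0.0272, 0.1609]
contact_force: [-0.3, -0.0, -1.0]
ee_pos: [0.6338, -0.0273, 0.1511]
contact_force: [0.3, -0.6, -0.9]
```

```bash
for i in 1 2 3 4; do python3 -m pendant '[[0,0,0.004,0,0,0],[0,0,0,0,0,0]]' | grep -E "pos|contact"; done
```

```text
ee_pos: [0.6343, -0.0273, 0.1502]
contact_force: [-0.6, 0.3, -1.2]
ee_pos: [0.6342, -0.0274, 0.1486]
contact_force: [-0.9, -0.5, -1.8]
ee_pos: [0.6342, -0.0274, 0.1469]
contact_force: [0.8, -0.4, 0.1]
ee_pos: [0.6344, -0.0275, 0.1467]
contact_force: [-5.2, -0.4, 17.3]
```

```bash
python3 -m pendant '[[0,0,0,0,0,0],[0,0,0,0,0,0],[0,0,0,0,0,0],[0,0,0,0,0,0],[0,0,0,0,0,0]]' 1 | grep -E "pos|contact|wid"
python3 -m pendant '[[0,0,-0.05,0,0,0],[0,0,-0.1,0,0,0],[0,0,-0.12,0,0,0],[0,0,-0.1,0,0,0],[0.05,-0.05,0,0,0,-0.27]]' | grep -E "pos|contact"
python3 -m pendant '[[0,-0.12,0,0,0,-0.27],[0,-0.1,0,0,0,-0.27],[0,0,0,0,0,-0.27],[0,0,0,0,0,-0.27],[0,0,0,0,0,-0.27]]' | grep -E "pos"
python3 -m pendant '[[0,0,0,0,0,-0.27],[0,0,0,0,0,-0.27],[0,0,0,0,0,-0.22],[0,0,0,0,0,0]]' | grep -E "pos"
python3 - <<'E'
from h import *
o=ctrl.get_obs();a=pic("wrist","w10.png");b=pic("scene","s10.png")
cv2.imwrite("pics/m10.png",np.hstack([cv2.resize(a,(533,400)),cv2.resize(b[120:280,250:356],(265,400),interpolation=cv2.INTER_CUBIC)])[:,:,::-1])
print(o["ee_pos"],yaw(o));go([.5235,-.0085,.069],76.75)
E
```

```text
ee_pos: [0.6343, -0.0274, 0.1454]
contact_force: [-0.8, -0.1, -0.1]
gripper_width: 0.0853
ee_pos: [0.6167, -0.0108, 0.2992]
contact_force: [0.5, 0.7, 0.5]
ee_pos: [0.5284, -0.0355, 0.2938]
ee_pos: [0.5286, -0.0354, 0.2935]
[ 0.52859278 -0.03537426  0.29348633] 76.97534259171506
go shift [0.0279 0.0624 0.5612] shift in final axes [0.0278 0.0625 0.5612] turn [ 0.     -0.0001 -0.0037] yaw 76.64 t 20.4
```

View pics/m10.png

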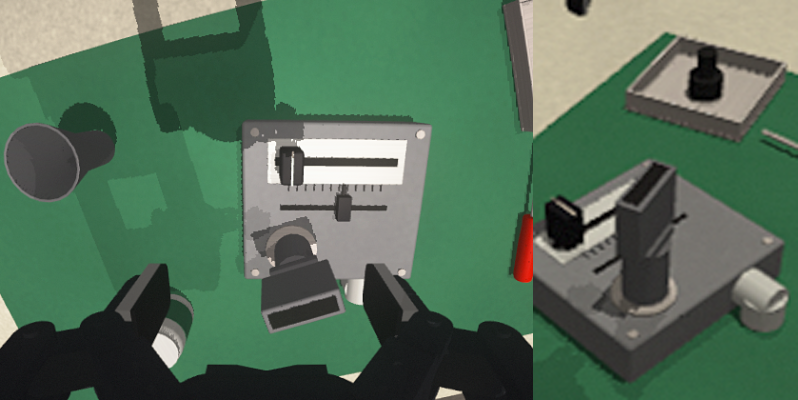

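The nozzle sits down on the flange, the cap is upright in the tray, and the fader is still at the off end. Now I'll take the fader.

```bash
python3 -m pendant '[[0.028,0.0625,0.09,0,0,0],[0,0,0.12,0,0,0],[0,0,0.12,0,0,0],[0,0,0.11,0,0,0],[0,0,0.08,0,0,0]]' | grep -E "pos|contact"
python3 -m pendant '[[0,0,0.04,0,0,0],[0,0,0,0,0,0]]' | grep -E "pos|contact"
python3 -m pendant '[[0,0,0,0,0,0],[0,0,0,0,0,0],[0,0,0,0,0,0],[0,0,0,0,0,0],[0,0,0,0,0,0]]' 0 30| grep -E "pos|contact|wid|grip"
python3 -m pendant '[[0,0.03,0,0,0,0],[0,0.04,0,0,0,0],[0,0.04,0,0,0,0],[0,0.03,0,0,0,0],[0,0.018,0,0,0,0]]' | grep -E "pos|contact|wid|grip"
python3 -m pendant '[[0,0,0,0,0,0],[0,0,0,0,0,0]]' | grep -E "pos|contact|wid|grip"
```

```text
ee_pos: [0.5224, -0.0083, 0.0831]
contact_force: [0.5, 0.7, 1.0]
ee_pos: [0.5219, -0.0084, 0.0674]
contact_force: [0.6, -0.3, 0.2]
ee_pos: [0.5242, -0.0076, 0.0706]
contact_force: [0.7, 13.0, 13.0]
gripper_width: 0.0237
grip_force: 30.6
ee_pos: [0.5388, 0.0538, 0.0706]
contact_force: [-1.8, -2.7, 11.6]
gripper_width: 0.0231
grip_force: 30.8
ee_pos: [0.5387, 0.0536, 0.0706]
contact_force: [-0.9, 1.8, 10.1]
gripper_width: 0.0234
grip_force: 30.8
```

```bash
python3 -m pendant '[[0,0,0,0,0,0],[0,0,0,0,0,0],[0,0,0,0,0,0],[0,0,0,0,0,0]]' 1 | grep -E "pos|contact|wid"
python3 -m pendant '[[0,0,-0.08,0,0,0],[0,0,-0.1,0,0,0],[0,0,-0.1,0,0,0],[0,0,-0.1,0,0,0],[0,0,0,0,0,0]]' | grep -E "pos|contact"
python3 - <<'E'
from h import *
o=ctrl.get_obs();a=pic("wrist","w11.png");np.save("o11.npy",o,allow_pickle=True)
cv2.imwrite("pics/m11.png",cv2.resize(a[110:235,220:380],(768,600),interpolation=cv2.INTER_CUBIC)[:,:,::-1])
E
```

```text
ee_pos: [0.5377, 0.053, 0.0695]
contact_force: [0.5, 0.6, 0.9]
gripper_width: 0.0793
ee_pos: [0.5404, 0.0531, 0.2266]
contact_force: [0.4, 0.4, -1.4]
```

View pics/m11.png

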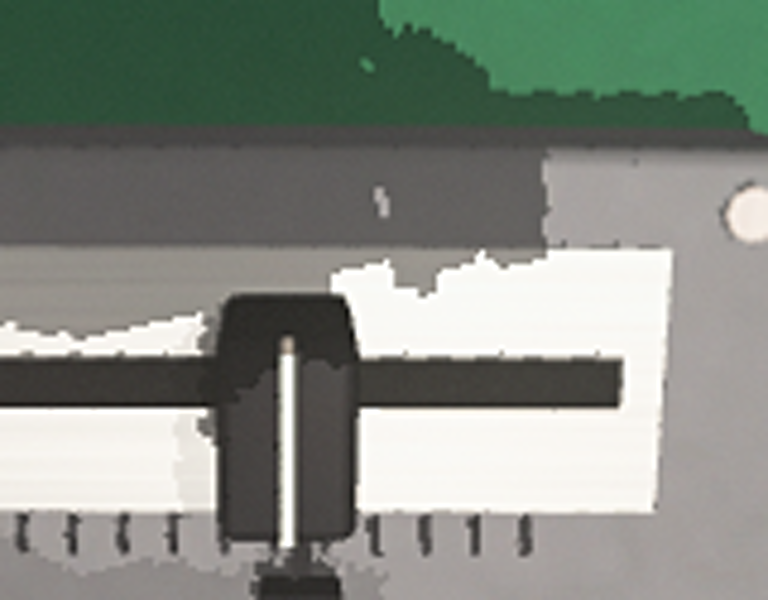

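The line is at crop column 287 and the pointer's body is centred on about column 299, so the fader looks about 2 mm short. I'll measure that numerically; I've now viewed 12 pictures, more than the 10 allowed, so I won't view any more.

Run:
```python
from h import *
o=np.load("o11.npy",allow_pickle=True).item();W=cam("wrist",o);g=cv2.imread("pics/w11.png",0).astype(int)
F=np.array([.5255,-.0075,0])
for r in range(222,262,3):
    print(r,' '.join(f"{v:3d}" for v in g[r,266:300]))
L=[]
for r in range(190,222,4):
    s=g[r,272:288];w=np.clip(s-100,0,None);c=272+(w*np.arange(16)).sum()/w.sum();L.append(((plane(W,[(c,r)],.096)[0]-F)@Y).round(5))
print("line q",L)
```

```text
222  65  99  69  63  64  63  64  63  64  64  48  36 171 253 255 121  46  52  50  63  54  51  69  68  95  92 159 164 164 163 169  85  69 161
225 112 128 157 161 160 160 160 160 145 143 125  98 139 144 106  67  65  67  64 140 145 115 132 161 163 160 160 162 160 161 165 126  73  89
228 155 156 157 159 141 139 143  85  76  79  77  83  84  79  73  67  66  65  70  80  79  80  79  95 159 164 141 139 160 164 144 139 160 162
231 137 136 138 139 139 144  89  81  53  42  43  43  44  45  46  45  42  45  45  44  44  44  42  42  35 142 144 144 144 141 142 141 141 140
234 140 139 141 140 141 142 148  89  51  54  54  54  53  49  54  51  54  53  54  56  54  55  52  55  49 106 141 142 141 141 141 138 138 139
237 158 160 164 144 140 144 145  86  48  57  62  62  61  62  64  63  61  63  62  63  64  64  64  64  51 107 138 142 141 140 140 140 140 139
240 158 161 162 145 141 145  87  78  49  59  61  61  61  60  61  62  63  61  61  64  64  64  63  64  52 106 139 140 138 142 141 142 140 159
243  49  51  50  48  51  53  53  42  44  60  60  59  61  61  59  59  61  61  62  61  61  64  63  62  52  51  52  54  52 
[... 334 characters left out ...]
6  47  54  57  58  58  58  58  57  60  58  58  60  58  57  59  60  43 138 142 140 137 137 137 137 134 155
255 136 156 140 138 139 138 139 146  64  52  54  57  56  57  58  56  57  56  58  59  58  59  60  58  39 135 137 137 138 135 154 157 157 156
258 159 159 159 140 137 138 138 143  63  49  55  56  55  55  54  58  55  57  57  58  56  56  56  56  38 157 160 158 158 159 158 158 155 155
261 157 157 157 157 137 136 138 142  61  46  52  53  50  54  52  54  53  55  54  55  55  53  54  57  60 154 157 157 155 155 154 155 155 156
line q [np.float64(0.06246), np.float64(0.06252), np.float64(0.06247), np.float64(0.06253), np.float64(0.06249), np.float64(0.0625), np.float64(0.06256), np.float64(0.06252)]
```

Run:
```python
from h import *
o=np.load("o11.npy",allow_pickle=True).item();W=cam("wrist",o);F=np.array([.5255,-.0075,0])
for u,v,z in [(282.2,258,.062),(282.1,237,.062),(282,225,.055)]: print((plane(W,[(u,v)],z)[0]-F)@Y,(plane(W,[(u,v)],z)[0]-F)@X)
go([*(np.array(o["ee_pos"])[:2]),.069],76.7)
```

```text
0.06537999589151229 0.06409654961730961
0.06517939838254401 0.042809538685237715
0.06510079411816994 0.033439580888507105
go shift [-1.000e-03  2.000e-04  3.877e-01] shift in final axes [-0.0028  0.0007  0.3877] turn [0.0025 0.0089 0.0048] yaw 76.85 t 23.25
```

```bash
python3 -m pendant '[[0,0,0.1,0,0,0],[0,0,0.1,0,0,0],[0,0,0.1,0,0,0],[0,0,0.08,0,0,0],[0,0,0,0,0,0]]' | grep -E "pos|contact"
python3 -m pendant '[[0,0,0,0,0,0],[0,0,0,0,0,0],[0,0,0,0,0,0],[0,0,0,0,0,0],[0,0,0,0,0,0]]' 0 30| grep -E "pos|contact|wid"
python3 -m pendant '[[0,0.003,0,0,0,0],[0,0.0035,0,0,0,0],[0,0,0,0,0,0],[0,0,0,0,0,0]]' | grep -E "pos|contact|wid"
python3 -m pendant '[[0,0,0,0,0,0],[0,0,0,0,0,0],[0,0,0,0,0,0],[0,0,0,0,0,0]]' 1 | grep -E "pos|contact|wid"
python3 -m pendant '[[0,0,-0.08,0,0,0],[0,0,-0.1,0,0,0],[0,0,-0.1,0,0,0],[0,0,-0.1,0,0,0],[0,0,0,0,0,0]]' | grep -E "pos|contact"
python3 - <<'E'
from h import *
o=ctrl.get_obs();a=pic("wrist","w12.png");g=cv2.imread("pics/w12.png",0).astype(int);W=cam("wrist",o)
F=np.array([.5255,-.0075,0]);L=[]
for r in range(192,220,6):
    s=g[r,270:292];w=np.clip(s-100,0,None);c=270+(w*np.arange(22)).sum()/w.sum();L.append(((plane(W,[(c,r)],.096)[0]-F)@Y).round(5));print(r,c.round(2))
print("line q",L)
for r in (234,238,252,256,260):
    d=np.where(g[r,262:300]<75)[0]+262;c=(d[0]+d[-1])/2;print(r,d[0],d[-1],((plane(W,[(c,r)],.062)[0]-F)@Y).round(5))
E
```

```text
ee_pos: [0.5341, 0.0528, 0.0651]
contact_force: [-0.8, -0.3, 0.2]
ee_pos: [0.5385, 0.0531, 0.0707]
contact_force: [-1.0, -0.2, 11.6]
gripper_width: 0.0234
ee_pos: [0.5392, 0.0557, 0.0707]
contact_force: [-1.7, 1.2, 12.4]
gripper_width: 0.0234
ee_pos: [0.5384, 0.0556, 0.0695]
contact_force: [-0.1, -0.1, 0.4]
gripper_width: 0.0798
ee_pos: [0.541, 0.0557, 0.2266]
contact_force: [0.6, 0.9, -0.4]
192 278.73
198 278.7
204 278.73
210 278.65
216 278.72
line q [np.float64(0.06461), np.float64(0.0646), np.float64(0.06464), np.float64(0.06458), np.float64(0.06465)]
234 271 287 0.06496
238 271 287 0.06497
252 271 287 0.065
256 272 287 0.06549
260 271 287 0.06502
```

```bash
python3 -c "
from bench import order,ctrl
print(ctrl.get_obs()['clock']);print(order.finish_job())"
```

```text
25.6
the job is handed in; nothing more can be done
None
```

The job is handed in at 25.6 s: the fader was switched off first, the cap is in the tray, the slot nozzle is fully down on the spigot, and the fader line measures within about 0.5 mm of the pointer; I viewed 12 pictures, over the limit of 10.

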